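# Clear the checking fixture and try the square in its corner

### The job

Clear the two capped sleeves off the checking fixture's plate, putting the red-capped one in the red tray and the green-capped one in the green tray, and leave the blue-capped one on the bench alone. Then stand the square on the plate, blade towards the post, and press it into the corner so that its sole lies flat on the plate and its back lies flush against the post. Finish while still gripping it and pressing it firmly both down on the plate and against the post: do not let go.

Things in the scene. Friction and masses are not known exactly. Their poses are not given: they have to be found in the camera images.
- fixture: checking fixture fixed to the bench: a blue plate 130 mm (x) by 240 mm (y), its top 20 mm above the bench, with an upright aluminium post standing at its +y end. Origin on the bench under the plate's centre; z up. It turns up to 0.25 rad either way.
- plate: the fixture's plate, 130 x 240 x 16 mm, rigid, with a bright steel top; origin at the centre of its underside, 4 mm above the bench; axes as the fixture's. Friction on it (about 0.5 to 1 times the down force) takes part of a sideways push.
- post: the fixture's post, 60 mm (x) by 40 mm (y), 140 mm tall above the plate, rigid; origin at the centre of its foot on the plate's top, 100 mm along +y from the fixture's centre; axes as the fixture's. Its working face looks to the fixture's -y.
- corner (a point): the corner where the post's working face meets the plate's top, midway along the 60 mm face: 80 mm along the fixture's +y from its origin and 20 mm up. Axes as the fixture's: the post is at +y, the free plate at -y.
- square: engineer's square, standing on the bench: black stock 24 mm (x) by 130 mm (y) by 22 mm high, lying flat; at its +y end an upright steel blade 6 mm thick (x), 22 mm wide (y), its top 140 mm above the sole. Blade and stock are flush at the +y end, the back. 0.32 to 0.48 kg. Origin at the centre of the stock's underside (the sole), z up. Its +y is within 0.4 rad of the world's at the start.
- square_heel (a point): the square's outer corner: middle of the lower +y end of the stock, 65 mm along +y from the square's origin, on the sole. Fully home, it lies at the fixture's corner.
- square_grip (a point): good point to grip the stock across its 24 mm width: 15 mm along -y from the square's origin, 11 mm above the sole, 80 mm from the back and 58 mm clear of the blade.
- red_sleeve: turned steel sleeve with a red plastic cap: an upright cylinder 26 mm across and 50 mm tall (steel 0-34 mm, red cap 34-50 mm), about 0.09 kg, origin at the centre of its underside. Stands on the fixture's plate.
- red_sleeve_mid (a point): middle of the red-capped sleeve, on its axis 25 mm above its underside
- green_sleeve: turned steel sleeve with a green plastic cap: an upright cylinder 26 mm across and 50 mm tall (steel 0-34 mm, green cap 34-50 mm), about 0.09 kg, origin at the centre of its underside. Stands on the fixture's plate.
- green_sleeve_mid (a point): middle of the green-capped sleeve, on its axis 25 mm above its underside
- blue_sleeve: turned steel sleeve with a blue plastic cap: an upright cylinder 26 mm across and 50 mm tall (steel 0-34 mm, blue cap 34-50 mm), about 0.09 kg, origin at the centre of its underside. Stands on the bench beyond the square; not part of the job.
- red_tray: open red tray fixed to the bench, 100 x 100 mm outside and 40 mm high, walls and floor 4 mm thick (92 x 92 mm inside); origin at the centre of its underside. Which tray is nearer the robot varies.
- green_tray: open green tray fixed to the bench, 100 x 100 mm outside and 40 mm high, walls and floor 4 mm thick (92 x 92 mm inside); origin at the centre of its underside. Which tray is nearer the robot varies.

How it is judged (in metres and radians):
On the way, in this order (a step that is already met when the one before it is completed fails the run):
1. both sleeves lie in the trays of their own colour, released and at rest (x of red_sleeve_mid in the frame of red_tray between -0.046 and 0.046 m and y of red_sleeve_mid in the frame of red_tray between -0.046 and 0.046 m and z of red_sleeve_mid in the frame of red_tray between 0 and 0.04 m and x of green_sleeve_mid in the frame of green_tray between -0.046 and 0.046 m and y of green_sleeve_mid in the frame of green_tray between -0.046 and 0.046 m and z of green_sleeve_mid in the frame of green_tray between 0 and 0.04 m and contact force between each of red_sleeve, green_sleeve and the fingers below 0.1 N and linear speed of each of red_sleeve, green_sleeve below 0.05 m/s), for 0.2 s.
2. the square, held in the fingers, is pressed home in the corner, touching both plate and post (x of square_heel in the frame of corner between -0.018 and 0.018 m and y of square_heel in the frame of corner between -0.003 and 0.003 m and z of square_heel in the frame of corner between -0.003 and 0.003 m and angle between the z axis of square and the z axis of fixture, either way round below 0.025 rad and angle between the x axis of square and the x axis of fixture, either way round below 0.04 rad and contact force between square and post above 3 N and contact force between square and plate above 6 N and contact force between square and the fingers above 2 N), for 0.3 s.
At the end, for the whole second after the job is handed in: Square gripped in the corner: heel within 3 mm (18 mm along the face), upright within 1.4 and turned within 2.3 degrees, pressing the post with over 3 N and the plate with over 6 N (weight included). Red sleeve in the red tray, green sleeve in the green tray (all of step 2 and x of red_sleeve_mid in the frame of red_tray between -0.046 and 0.046 m and y of red_sleeve_mid in the frame of red_tray between -0.046 and 0.046 m and z of red_sleeve_mid in the frame of red_tray between 0 and 0.04 m and x of green_sleeve_mid in the frame of green_tray between -0.046 and 0.046 m and y of green_sleeve_mid in the frame of green_tray between -0.046 and 0.046 m and z of green_sleeve_mid in the frame of green_tray between 0 and 0.04 m); the arm keeps its last pose, push and grip.
It fails at once if the blue-capped sleeve is moved more than 20 mm (distance of blue_sleeve from where it was at the start of the episode above 0.02 m).
It also fails if it takes over 70 s, if anything falls off the work surface, if the arm or the gripper's body presses on something with over 40 N, if the wrist force passes 120 N, or if a joint passes its speed limit or range.

### The arm

A 7-joint arm with a two-finger parallel gripper is mounted at the origin on the work surface. World frame = base frame: x ahead of the robot, y to its left, z up, the work surface at z = 0. Lengths are in mm, angles in rad, forces in N, time in s.
With the tool pointing down it reaches from about 400 to 850 mm from the base axis. Payload 4.5 kg.
Tool frame: the origin (TCP) lies between the finger pads; the fingertips stand 17 mm ahead of it and the grasp point (between the pads) lies 2 mm behind it; z points along the fingers, y is the line along which they close (so a half turn about z gives the same grasp; the last joint's range is limited). The gripper opens to 85 mm and grips with 20 to 120 N. Pads are 22 mm wide; open, the fingers measure 114 mm over their backs; the gripper's body (76 mm by 85 mm) begins 54 mm behind the grasp point. The pads swing forward as they close: fully open they stand 13 mm farther back than shut.
Start: joints at [-1.168, 0.689, -0.195, 1.565, 0.157, 0.902, -0.215], TCP at [225.293, 583.008, 219.117] pointing down, gripper open.
Joint ranges: [-3.01, 3.01], [-0.46, 2.08], [-1.47, 1.51], [0.13, 2.56], [-1, 4.14], [0.04, 2.09], [-2.66, 2.66]. Speed limits (rad/s): [2.57, 2.57, 3.14, 3.14, 3.14, 3.14, 3.14].

### API

Orientations are given as a rotation vector (axis times angle).
In Python, from station import robot gives the robot as it stands. Calls block until the motion is done:
- robot.goto(position, orientation): joint-space move of the TCP to a pose.
- robot.move_l(position, v=150, attitude=None, max_force=None): straight line of the TCP; attitude=None keeps the orientation; v is the mean speed in mm/s. With max_force (N) it stops when the force on the tool has changed by that much, and returns True; else False.
- robot.set_joints(angles): joint-space move.
- robot.grip(opening, effort=None): finger opening in mm; effort is the grip in N (None keeps the last); returns when the fingers have stopped.
- robot.hold(seconds).
- robot.solve_ik(position, orientation): joint angles nearest the present ones, or None.
- robot.camera(name): name is "scene" or "top" or "wrist"; returns the picture (384x512x3 uint8, blue, green, red); there is no depth.
- robot.camera_info(name): a dict with "mtx" (3x3 intrinsics, pixels), "R" (3x3) and "t" (3): a world point X has camera coordinates R X + t. Camera axes: x right, y down, z forward; pixel columns grow to the right and rows downward; lengths in mm; the calibration is good to about 2 mm. A picture is of the moment at which its call begins: read the wrist's pose just before it. camera_info takes no time and is no camera call; for the wrist camera it gives the pose at the moment of the call.
A pose or a line that the arm cannot do raises robot.PlanningError and nothing moves.
- robot.job_done(): hands the job in; it is judged then, once.
Readings, each from a call of its own:
- robot.read_time(): time.
- robot.read_qpos(): joint angles.
- robot.read_joint_vel(): joint speeds.
- robot.read_effort(): joint torques, N m.
- robot.read_position(): TCP position.
- robot.read_tool_rot(): TCP orientation.
- robot.read_ft_force(): force on the tool from outside, world axes, zero at the start.
- robot.read_ft_torque(): the same for the moment, N m.
- robot.read_finger_gap(): finger opening in mm.
- robot.read_gripper_force(): force on a finger pad.
Only numpy, scipy, OpenCV 4.12 (cv2) and the standard library are available. Lean on these libraries where they do the work, as an engineer would, in place of code of your own. Each camera call takes 0.05 s, during which the arm holds its last target. There are 200 camera calls.

## Working session

There is one attempt and no reset: what is moved stays moved. The work goes in short steps, each a Python script; the robot and the scene stay as the last script left them, time stands still between calls to the robot, and variables do not carry over. Pictures are saved under pics/ and viewed, at most 10 in all, crops included, and the job is handed in when it is done.

```bash
mkdir -p pics
python3 - <<'E'
from station import robot
import cv2,numpy as np
np.set_printoptions(precision=3,suppress=True)
for n in("top","scene"):
    cv2.imwrite(f"pics/{n}0.png",cv2.resize(robot.camera(n),(800,600),interpolation=cv2.INTER_CUBIC))
    i=robot.camera_info(n);print(n,i["mtx"],i["R"],i["t"])
print(robot.read_tool_rot(),robot.read_time(),robot.read_ft_force())
E
```

```text
top [[369.607   0.    252.133]
 [  0.    369.607 194.143]
 [  0.      0.      1.   ]] [[ 0.03  -0.999 -0.036]
 [-0.996 -0.027 -0.083]
 [ 0.082  0.038 -0.996]] [  3.175 553.913 938.074]
scene [[376.559   0.    254.429]
 [  0.    376.559 187.892]
 [  0.      0.      1.   ]] [[ 0.064  0.998  0.008]
 [ 0.797 -0.046 -0.602]
 [-0.601  0.045 -0.798]] [ -53.672 -401.537 1185.18 ]
[-0.576 -3.088  0.003] 0.1 [ 0.749 -0.025  0.273]
```

View pics/top0.png

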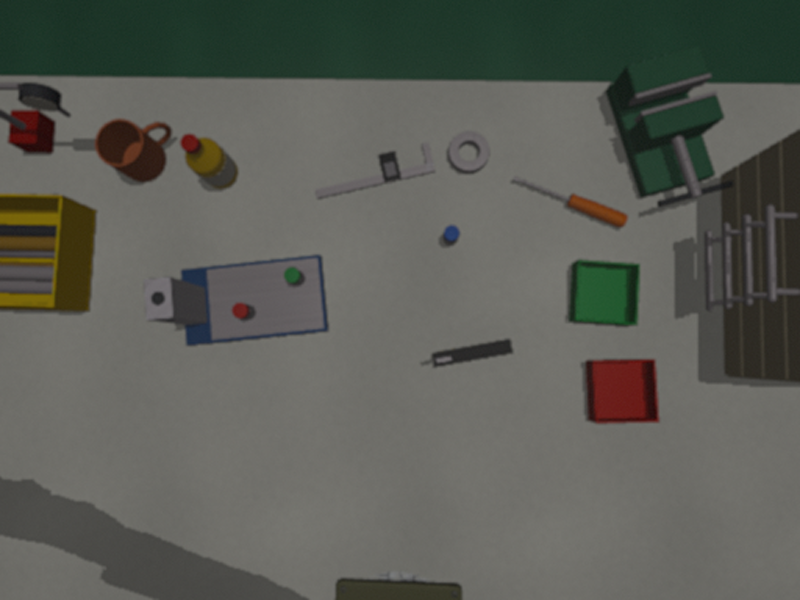

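View pics/scene0.png

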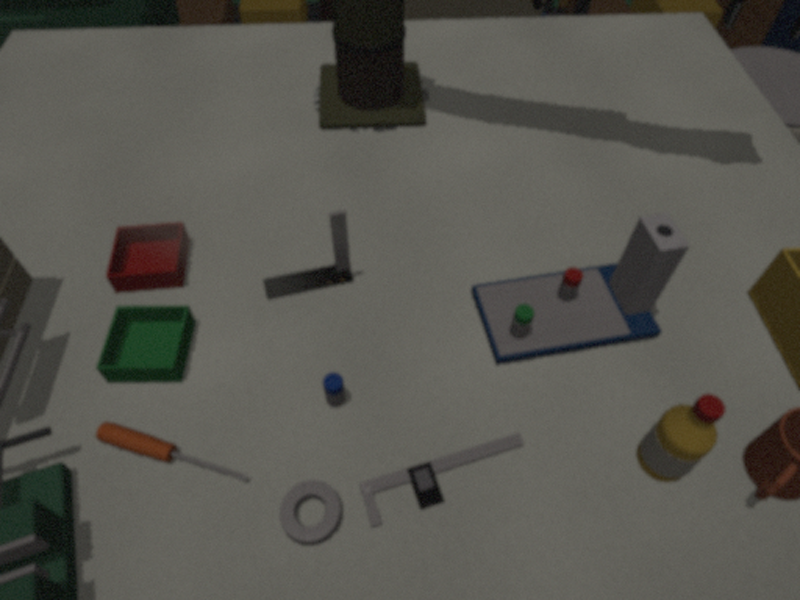

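Top view: the red cap is at (241,310), the green cap at (292,275) and the blue cap at (451,233). The green tray is around (605,293) and the red tray around (622,391). The stock runs from (433,358) to (511,346), with the blade at its left end, and the post is at the left end of the plate. Next I'll compute rough positions and take wrist close-ups.

```bash
cat > h.py <<'E'
from station import robot
import cv2,numpy as np
from scipy.spatial.transform import Rotation as Ro
np.set_printoptions(precision=2,suppress=True)
def px2w(info,u,v,z):
    d=info["R"].T@np.linalg.solve(info["mtx"],[u,v,1.]); c=-info["R"].T@info["t"]
    return c+d*(z-c[2])/d[2]
def big(n,u,v,z,s=.64): return px2w(robot.camera_info(n),(u+.5)*s-.5,(v+.5)*s-.5,z)
def down(a):  # tool down, closing axis (tool y) at world heading a (mod pi)
    y=np.array([np.cos(a),np.sin(a),0]);z=np.array([0,0,-1.]);x=np.cross(y,z)
    return Ro.from_matrix(np.c_[x,y,z]).as_rotvec()
def w2px(info,X):
    p=info["mtx"]@(info["R"]@np.array(X,float)+info["t"]);return p[:2]/p[2]
E
python3 - <<'E'
from h import *
for n,u,v,z in [("red",241,310,70),("green",292,275,70),("blue",451,233,50),("pl",320,256,20),("pl",326,331,20),("pl",187,345,20),("pl",182,270,20),
 ("sqfront",511,340,22),("sqf2",513,351,22),("sqback",433,353,22),("sqb2",434,366,22),
 ("gt",573,260,40),("gt",639,264,40),("gt",637,325,40),("gt",570,320,40),("rt",587,361,40),("rt",655,360,40),("rt",658,421,40),("rt",591,422,40)]:
    print(n,big("top",u,v,z)[:2])
print(robot.camera_info("wrist"),robot.read_position())
for p in([500,300,330],[430,0,300]):
  for a in(0,np.pi): 
    q=robot.solve_ik(p,down(a)); print(q)
E
```

```text
red [533.   261.42]
green [591.31 181.94]
blue [669.21 -71.26]
pl [631.2  146.75]
pl [504.96 131.56]
pl [474.77 365.41]
pl [601.57 381.65]
sqfront [ 498.8  -175.13]
sqf2 [ 480.86 -178.62]
sqback [473.67 -47.58]
sqb2 [452.39 -49.74]
gt [ 631.18 -270.64]
gt [ 627.17 -376.38]
gt [ 528.22 -372.73]
gt [ 533.3  -266.27]
rt [ 468.27 -293.53]
rt [ 473.11 -400.78]
rt [ 377.13 -404.76]
rt [ 372.01 -300.04]
{'mtx': array([[314.03,   0.  , 254.7 ],
       [  0.  , 314.03, 188.45],
       [  0.  ,   0.  ,   1.  ]]), 'R': array([[ 0.36,  0.93, -0.  ],
       [ 0.89, -0.34,  0.31],
       [ 0.29, -0.11, -0.95]]), 't': array([-623.9 ,  -40.82,  379.7 ])} [225.14 582.4  218.36]
[-0.68  0.52  0.11  1.55 -0.06  1.08 -0.56]
[-0.17  0.61 -0.81  1.52  0.46  1.21  2.09]
[-0.16  0.32  0.08  2.01 -0.03  0.81 -0.07]
[ 0.45  0.4  -0.8   1.98  0.36  0.91  2.61]
```

Run:
```python
from h import *
import json
robot.goto([480,200,330],down(0))
i1=robot.camera_info("wrist");a=robot.camera("wrist")
robot.goto([400,-110,280],down(0))
i2=robot.camera_info("wrist");b=robot.camera("wrist")
json.dump([{k:np.array(v).tolist() for k,v in i.items()} for i in(i1,i2)],open("wi.json","w"))
for k,im in(("a",a),("b",b)):
    cv2.imwrite(f"pics/w{k}.png",im)
    cv2.imwrite(f"pics/w{k}_big.png",cv2.resize(im,(800,600),interpolation=cv2.INTER_CUBIC))
print(robot.read_time())
print([w2px(i1,p) for p in([533,261,70],[591,182,70],[553,256,20])],[w2px(i2,p) for p in([463,-48,22],[490,-177,22])])
```

```text
3.1583
[array([296.21, 103.14]), array([336.52, 163.7 ]), array([305.58, 105.19])] [array([302.45, 101.81]), array([317.31, 197.62])]
```

View pics/wa_big.png

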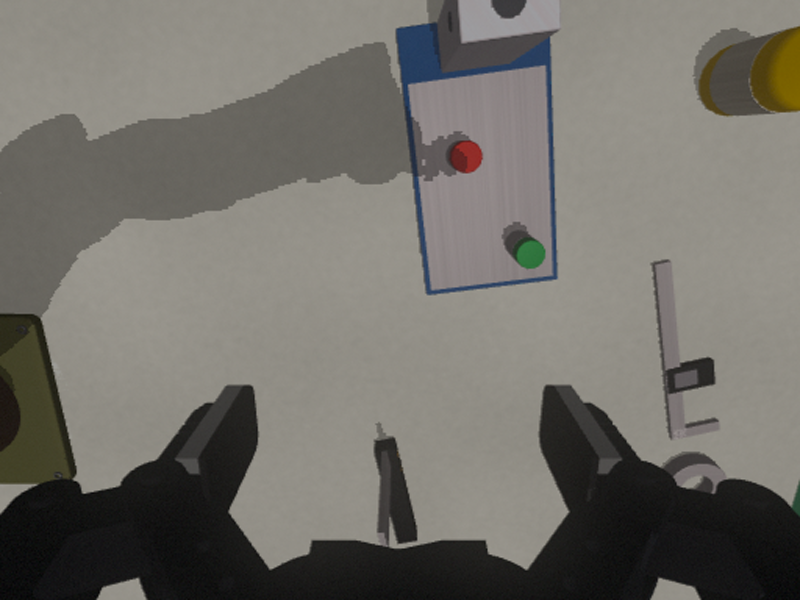

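View pics/wb_big.png

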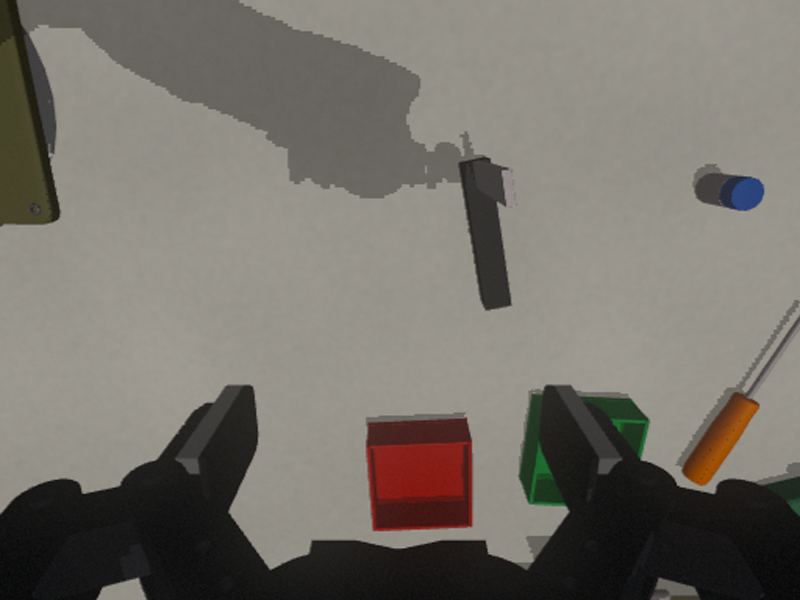

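Wrist view a: the red cap is at (466,156) and the green cap at (530,254). The plate corners are at (429,294), (557,278) and (396,29). Wrist view b: the stock goes from about (472,161) to (498,306), and the blade top is near (508,188). I'll enlarge both for edge readings.

Run:
```python
from h import *
a=cv2.imread("pics/wa.png");b=cv2.imread("pics/wb.png")
# a crop cols 245..365 rows 10..200 ; b crop cols 280..350 rows 85..205
A=cv2.resize(a[10:200,245:365],None,fx=3,fy=3,interpolation=cv2.INTER_NEAREST)
B=cv2.resize(b[90:205,282:352],None,fx=5,fy=5,interpolation=cv2.INTER_NEAREST)
B=cv2.convertScaleAbs(B,alpha=2)
o=np.zeros((600,730,3),np.uint8);o[:A.shape[0],:360]=A;o[:B.shape[0],370:720]=B
cv2.imwrite("pics/crop.png",o)
```

```text
(no output)
```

View pics/crop.png

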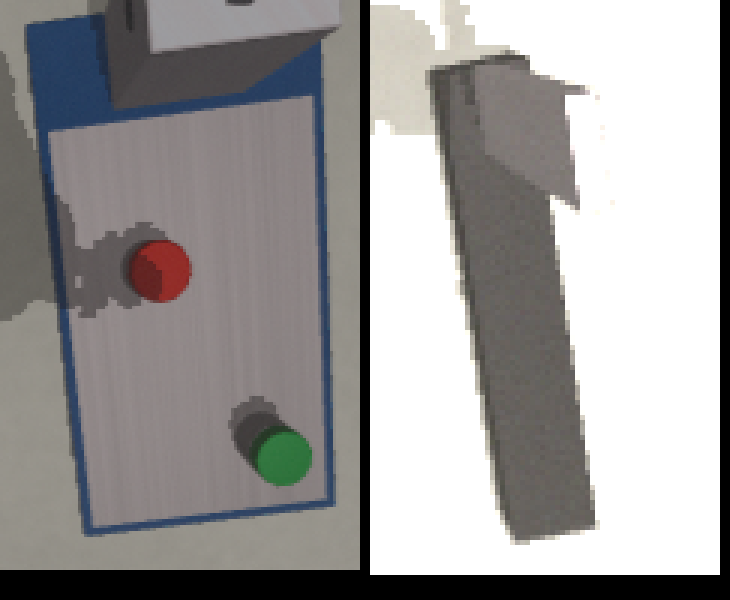

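Run:
```python
from h import *
import json
i1,i2=[{k:np.array(v) for k,v in d.items()} for d in json.load(open("wi.json"))]
for i in(i1,i2): print("cam",-i["R"].T@i["t"])
A=lambda x,y,z: px2w(i1,245+x/3-.5,10+y/3-.5,z)
B=lambda x,y,z: px2w(i2,282+(x-370)/5-.5,90+y/5-.5,z)
for n,f,x,y,z in[("c-x-y",A,84,535,20),("c+x-y",A,335,505,20),("c-x+y",A,25,25,20),("post-",A,114,108,20),("post+",A,243,91,20),("posttop-",A,150,52,160),("posttop+",A,338,25,160),
 ("red",A,160,271,70),("green",A,284,458,70),("sq left back z0",B,430,72,0),("sq l f z0",B,513,543,0),("r back 22",B,527,55,22),("r f 22",B,597,525,22),("blade top back",B,597,90,140)]:
    print(n,f(x,y,z)[:2])
```

```text
cam [479.55 279.27 484.88]
cam [401.04 -31.3  435.4 ]
c-x-y [508.11 131.62]
c+x-y [636.49 148.1 ]
c-x+y [477.28 367.73]
post- [517.57 334.28]
post+ [575.43 341.47]
posttop- [516.84 333.7 ]
posttop+ [574.54 341.39]
red [534.9  265.07]
green [594.4  184.13]
sq left back z0 [454.42 -51.61]
sq l f z0 [ 484.17 -185.52]
r back 22 [476.19 -46.37]
r f 22 [ 503.07 -172.39]
blade top back [467.89 -48.2 ]
```

```bash
cat >> h.py <<'E'
FY=.128; C=np.array([546.3,338.,20.]); SY=.214
E
python3 - <<'E'
from h import *
for a in (FY,FY+np.pi,FY-np.pi):
  for p in([535,265,60],[594,184,60],C+[10,-80,25]): print(a,p,robot.solve_ik(p,down(a)))
jobs=[([594.4,184.1],[580,-321.5]),([534.9,265.1],[422.6,-349.8])]
robot.grip(60,40)
for s,t in jobs:
    robot.goto([*s,230],down(FY)); robot.move_l([*s,60],v=150,max_force=15)
    robot.grip(10,40); print("gap",robot.read_finger_gap())
    robot.move_l([*s,230],v=200)
    robot.goto([*t,230],down(0)); print("gap",robot.read_finger_gap())
    print(robot.move_l([*t,46.5],v=150,max_force=12),robot.read_position())
    robot.grip(46); robot.hold(.2); robot.move_l([*t,230],v=250); robot.grip(60)
print(robot.read_time())
robot.goto([430,-200,300],down(0))
o=np.hstack([robot.camera("wrist"),robot.camera("top")]);cv2.imwrite("pics/after.png",cv2.resize(o,(800,300),interpolation=cv2.INTER_AREA))
E
```

```text
0.128 [535, 265, 60] [-0.56  0.87  0.04  1.78 -0.07  0.49 -0.35]
0.128 [594, 184, 60] [-0.41  0.9   0.06  1.7  -0.1   0.55 -0.16]
0.128 [556.3 258.   45. ] [-0.53  0.91  0.05  1.73 -0.07  0.5  -0.31]
3.2695926535897932 [535, 265, 60] [ 0.06  1.21 -1.26  1.74  1.24  1.22  1.7 ]
3.2695926535897932 [594, 184, 60] [ 0.2   1.22 -1.26  1.66  1.23  1.25  1.92]
3.2695926535897932 [556.3 258.   45. ] [ 0.07  1.24 -1.26  1.69  1.27  1.24  1.75]
-3.013592653589793 [535, 265, 60] [ 0.06  1.21 -1.26  1.74  1.24  1.22  1.7 ]
-3.013592653589793 [594, 184, 60] [ 0.2   1.22 -1.26  1.66  1.23  1.25  1.92]
-3.013592653589793 [556.3 258.   45. ] [ 0.07  1.24 -1.26  1.69  1.27  1.24  1.75]
gap 9.871720819270568
gap 9.943025166151548
False [ 580.76 -321.94   47.54]
gap 10.070142299417691
gap 10.11294915432534
False [ 423.08 -350.2    47.24]
23.0417
```

View pics/after.png

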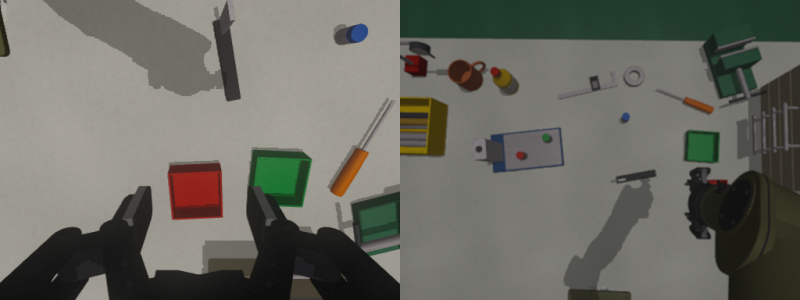

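Both grasps missed: the gap closed to 10 mm, both caps are still on the plate in the top half, and the trays are empty. The downward force stop probably tripped early, so I'll check on the descent.

Run:
```python
from h import *
s=[594.4,184.1]
robot.goto([*s,130],down(FY)); f0=robot.read_ft_force()
r=robot.move_l([*s,60],v=120,max_force=25)
print(r,robot.read_position(),robot.read_ft_force()-f0,robot.read_finger_gap(),robot.read_time())
i=robot.camera_info("wrist");im=robot.camera("wrist")
print(w2px(i,[594.4,184.1,70])/.64)
cv2.imwrite("pics/g.png",cv2.resize(im,(800,600)))
```

```text
False [595.03 183.99  60.58] [0.44 0.53 1.41] 59.50839521591678 26.225
[394.82 382.66]
```

View pics/g.png

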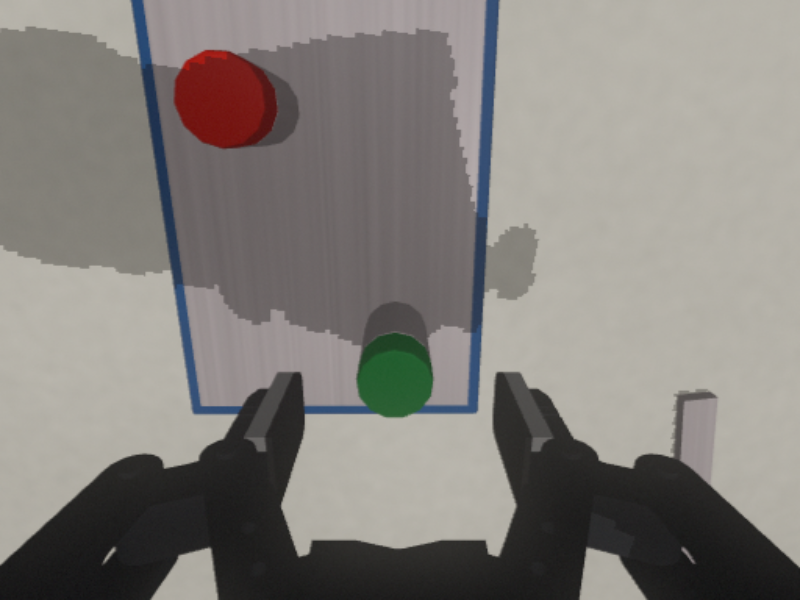

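The green cap is centred between the pads at (395,382), where I predicted it, so the earlier 15 N stop had tripped early. Gripping now without a force stop.

Run:
```python
from h import *
jobs=[([594.4,184.1],[580,-321.5]),([534.9,265.1],[422.6,-349.8])]
for k,(s,t) in enumerate(jobs):
    if k: robot.goto([*s,140],down(FY)); print(robot.move_l([*s,60],v=150))
    robot.grip(10,40); g=robot.read_finger_gap();print("gap",g,robot.read_position())
    if g<20: break
    robot.move_l([*s,150],v=250)
    robot.goto([*t,150],down(0)); print("gap",robot.read_finger_gap())
    robot.move_l([*t,47],v=200)
    robot.grip(46); robot.move_l([*t,150],v=250); robot.grip(60); print(robot.read_time())
```

```text
gap 9.903783191978377 [594.42 184.1   60.05]
```

Run:
```python
from h import *
print(robot.read_gripper_force(),robot.read_finger_gap(),robot.read_time())
im=robot.camera("wrist")
o=np.hstack([im,robot.camera("scene")])
cv2.imwrite("pics/g2.png",cv2.resize(o,(800,300),interpolation=cv2.INTER_AREA))
```

```text
0.0 9.903783191978377 26.8083
```

View pics/g2.png

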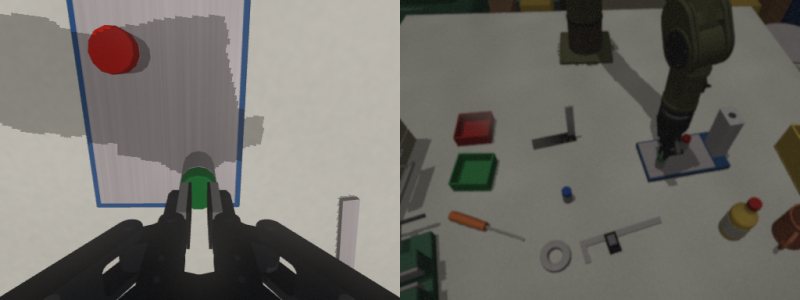

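Run:
```python
from h import *
i=robot.camera_info("wrist");print(-i["R"].T@i["t"],i["R"],robot.read_position(),robot.read_tool_rot(),down(FY))
P=lambda *X: (w2px(i,X)+.5)/.64-.5
print("red 223,98",P(534.9,265.1,70)); print("c 194,411",P(508.1,131.6,20)," 477,411",P(636.5,148.1,20))
ex=np.array([np.cos(FY),np.sin(FY),0]);ey=np.array([-ex[1],ex[0],0]);T=robot.read_position()
for dz in(-17,0,10,20): print(dz,"open L tip 302,373",P(*(T-30*ex+11*ey+[0,0,dz])),"closed ~380-416,370",P(*(T-5*ex+11*ey+[0,0,dz])))
im=robot.camera("wrist");cv2.imwrite("pics/g3.png",cv2.resize(im[200:340,180:340],(800,700))[:600])
```

```text
[584.67 261.11 215.2 ] [[ 0.99  0.13  0.  ]
 [ 0.12 -0.94  0.31]
 [ 0.04 -0.3  -0.95]] [594.37 184.09  59.99] [-2.07 -2.36  0.  ] [2.07 2.36 0.  ]
red 223,98 [219.71  97.96]
c 194,411 [193.07 412.83]  477,411 [479.14 412.53]
-17 open L tip 302,373 [316.98 323.61] closed ~380-416,370 [383.54 323.55]
0 open L tip 302,373 [309.25 341.56] closed ~380-416,370 [382.22 341.49]
10 open L tip 302,373 [303.96 353.82] closed ~380-416,370 [381.32 353.75]
20 open L tip 302,373 [298.   367.66] closed ~380-416,370 [380.3  367.57]
```

View pics/g3.png

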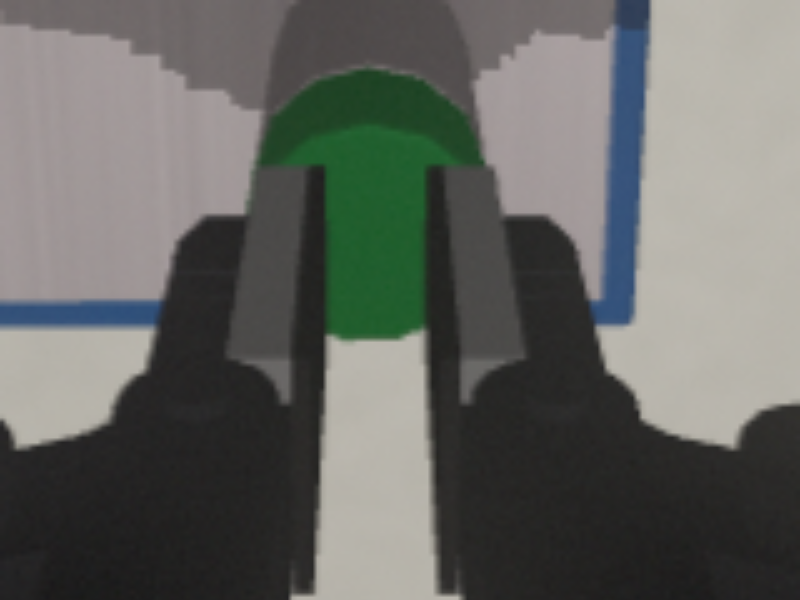

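The crop shows the pad tips closed at (325..427,165), over the cap top and nearer the camera than it. By depth and row they sit about 17 mm behind the TCP instead of 17 mm ahead. I'll shift all grasp heights 34 mm lower and check with the finger gap.

```bash
echo 'DZ=-34' >> h.py
python3 - <<'E'
from h import *
jobs=[([594.4,184.1],[580,-321.5]),([534.9,265.1],[422.6,-349.8])]
robot.grip(60,40)
for k,(s,t) in enumerate(jobs):
    if k: robot.goto([*s,120],down(FY))
    print(robot.move_l([*s,60+DZ],v=150,max_force=25),robot.read_position())
    robot.grip(10,40); g=robot.read_finger_gap();print("gap",g)
    if g<20: break
    robot.move_l([*s,120],v=250)
    robot.goto([*t,120],down(0)); print("gap",robot.read_finger_gap(),robot.read_time())
    print(robot.move_l([*t,47+DZ],v=150,max_force=20),robot.read_position())
    robot.grip(46); robot.move_l([*t,120],v=250); robot.grip(60); print(robot.read_time())
E
```

```text
False [593.8  183.91  25.49]
gap 24.80513708390708
gap 24.8593000857273 30.6333
False [ 580.62 -321.46   13.27]
32.7
False [535.61 265.14  26.58]
gap 24.750069786733558
gap 25.481690135979353 38.75
False [ 423.14 -349.88   13.33]
40.8167
```

Run:
```python
from h import *
c=np.array([478.5,-112.]);d=np.array([-np.sin(SY),np.cos(SY)]);g=c-15*d
A=down(SY+np.pi)
robot.goto([*g,170],A); robot.grip(50,110); print(robot.read_qpos(),robot.read_time(),robot.solve_ik([*g,-14],A))
robot.move_l([*g,20],v=150)
print(robot.move_l([*g,-14],v=60,max_force=12),robot.read_position())
robot.grip(10,110); print("gap",robot.read_finger_gap(),robot.read_position(),robot.read_ft_force(),robot.read_time())
```

```text
[-0.28  0.73  0.76  2.02 -0.79  0.71 -1.93] 43.0667 [ 0.15  0.95  0.02  2.08 -0.13  0.11 -2.63]
False [ 481.8  -126.78  -13.79]
gap 21.904288622050842 [ 482.81 -127.1   -11.88] [-1.26 -0.59 18.96] 45.3
```

Run:
```python
from h import *
A=down(FY+np.pi); ey=np.array([-np.sin(FY),np.cos(FY),0])
p=robot.read_position();robot.move_l([p[0],p[1],75],v=150)
print("gap",robot.read_finger_gap())
zg=-12+20
T=C-ey*(80+15); T[2]=80
print(robot.solve_ik(T,A))
robot.goto(T,A); print(robot.read_qpos(),robot.read_position(),robot.read_time())
T[2]=zg+12; robot.move_l(T,v=120)
robot.hold(.2); f0=robot.read_ft_force()
T[2]=zg-10; r=robot.move_l(T,v=30,max_force=12); robot.hold(.1)
print(r,robot.read_position(),robot.read_ft_force()-f0,robot.read_time(),robot.read_finger_gap())
im=np.hstack([robot.camera("scene")[100:250,270:470],robot.camera("top")[130:280,60:260]])
cv2.imwrite("pics/p.png",cv2.resize(im,(800,300)))
np.save("f0.npy",f0)
```

```text
gap 21.601708872780037
[ 0.1   1.18 -1.26  1.7   1.2   1.24  1.8 ]
[ 0.11  1.18 -1.22  1.7   1.21  1.27  1.8 ] [562.89 207.98  68.44] 49.1417
True [563.09 241.77  31.59] [  4.33  13.95 -49.54] 50.3417 19.239280602442424
```

Run:
```python
from h import *
print(robot.read_position(),robot.read_ft_force(),np.load("f0.npy"),robot.read_finger_gap(),robot.read_gripper_force(),robot.read_qpos(),robot.read_joint_vel(),robot.read_time(), Ro.from_rotvec(robot.read_tool_rot()).as_matrix())
```

```text
[563.08 241.75  31.64] [-1.56 -3.89 12.73] [ -6.03 -18.98  62.27] 19.053246128926606 107.80414212495089 [ 0.09  1.24 -1.22  1.71  1.29  1.2   1.76] [ 0. -0.  0. -0.  0. -0. -0.] 50.4417 [[ 0.12 -0.99  0.01]
 [-0.99 -0.12 -0.  ]
 [ 0.01 -0.01 -1.  ]]
```

View pics/p.png

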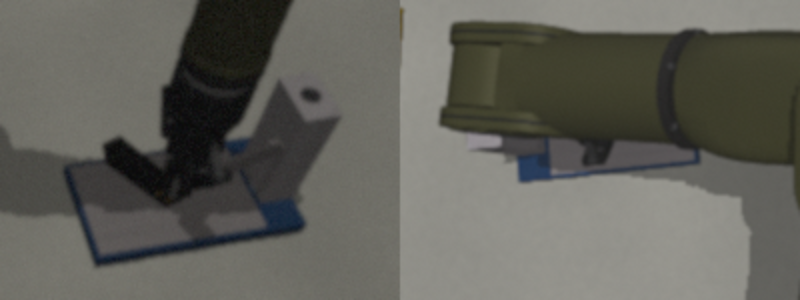

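The picture shows the square has swung in the grip: its tail is raised at (110,150) and the blade leans onto the post at (285,148). The long joint-space move turned the wrist and knocked it. I'll lift clear of the post and measure its pose by image code, since no views remain.

Run:
```python
from h import *
import pickle
ey=np.array([-np.sin(FY),np.cos(FY),0]); p=robot.read_position()
robot.move_l(p+[0,0,15]-40*ey,v=120); 
robot.move_l(robot.read_position()*0+p+[0,0,75]-70*ey,v=150)
D={}
for n in("wrist","scene","top"): D[n]=(robot.camera_info(n),robot.camera(n))
D["T"]=robot.read_position();pickle.dump(D,open("d.pkl","wb"))
print(D["T"],robot.read_ft_force(),robot.read_finger_gap(),robot.read_time())
w=D["wrist"][1];gr=w.max(2)
for lo,hi,nm in((0,70,"dark"),):
    m=((gr>=lo)&(gr<hi)).astype(np.uint8)
    cs,_=cv2.findContours(m,cv2.RETR_LIST,cv2.CHAIN_APPROX_NONE)
    for c in sorted(cs,key=cv2.contourArea)[-4:]:
        if cv2.contourArea(c)>150: print(nm,cv2.contourArea(c),cv2.approxPolyDP(c,3,True)[:,0].tolist())
T=D["T"];ex=np.array([ey[1],-ey[0],0]);i=D["wrist"][0]
for nm,X in(("tip",T+[0,0,17]),("tail if level",T-50*ey+[0,0,25]),("heel if level",T+80*ey+[0,0,12]),("bladetop if level",T+70*ey+[0,0,152])): print(nm,w2px(i,X),"scene",w2px(D["scene"][0],X))
```

```text
[571.29 172.52 105.56] [ 0.25  0.76 -4.51] 19.412919705595804 51.7083
dark 195.0 [[139, 328], [141, 335], [119, 352], [123, 341]]
dark 195.5 [[371, 328], [386, 340], [390, 352], [369, 335]]
dark 4770.5 [[236, 250], [255, 247], [260, 253], [274, 256], [279, 317], [282, 312], [286, 324], [285, 346], [248, 351], [224, 345], [227, 312], [229, 318]]
dark 62464.0 [[0, 379], [0, 383], [139, 383], [169, 353], [167, 370], [152, 383], [358, 383], [342, 369], [342, 354], [371, 383], [511, 383], [370, 286], [352, 281], [335, 290], [320, 285], [299, 244], [291, 244], [297, 271], [283, 280], [279, 244], [312, 159], [321, 54], [205, 40], [212, 41], [200, 51], [200, 45], [190, 60], [171, 133], [178, 141], [171, 144], [231, 242], [227, 280], [212, 271], [218, 244], [211, 244], [199, 273], [188, 286], [169, 290], [163, 282], [144, 284]]
tip [256.22 254.29] scene [332.56 173.85]
tail if level [255.83 159.25] scene [308.92 174.91]
heel if level [256.59 370.66] scene [369.76 169.79]
bladetop if level [ 251.47 1088.69] scene [384.74 118.85]
```

Run:
```python
from h import *
import pickle
from scipy.optimize import differential_evolution as DE
D=pickle.load(open("d.pkl","rb"));i,w=D["wrist"];T=D["T"]
R0=np.c_[[np.cos(FY),np.sin(FY),0],[-np.sin(FY),np.cos(FY),0],[0,0,1]]
box=lambda x,y,z:np.array([[a,b,c] for a in x for b in y for c in z],float)
S=box((-12,12),(-65,65),(0,22));Bl=box((-3,3),(43,65),(22,140))
gr=w.max(2)
print("cols@rows",[(v,gr[v,150:360:10].tolist()) for v in(50,100,140,200)])
m=(gr<70);ys=slice(0,240)
def pose(q):  # pitch(nose down +), roll, yaw, y of pads in square frame, z of pads above TCP, lateral x
    R=R0@Ro.from_euler("zxy",[q[2],-q[0],q[1]]).as_matrix()
    t=T+R0@[q[5],0,q[4]]-R@np.array([0,q[3],11]); return R,t
def hull(P,q,inf):
    R,t=pose(q);X=(inf["R"]@(R@P.T+t[:,None])).T+inf["t"]
    if X[:,2].min()<15: return None
    p=(inf["mtx"]@X.T).T;return cv2.convexHull((p[:,:2]/p[:,2:]).astype(np.float32).round().astype(np.int32))
def cost(q):
    h=hull(S,q,i)
    if h is None: return 1
    o=np.zeros(m.shape,np.uint8);cv2.fillConvexPoly(o,h,1);o=o[ys]>0;k=m[ys]
    return 1-(o&k).sum()/max(1,(o|k).sum())
r=DE(cost,[(-.3,1.3),(-.6,.6),(-.4,.4),(-60,64),(10,45),(-5,5)],seed=1,maxiter=60,popsize=12)
print(r.x,r.fun);R,t=pose(r.x)
for nm,X in(("heel",[0,65,0]),("tail",[0,-65,0]),("bladetop",[0,54,140])): 
    P=R@X+t;print(nm,R0.T@(P-T),w2px(D["scene"][0],P))
sc=D["scene"][1].max(2);s0=cv2.resize(cv2.imread("pics/scene0.png"),(512,384),interpolation=cv2.INTER_AREA).max(2)
```

```text
cols@rows [(50, [219, 221, 219, 219, 217, 70, 66, 64, 63, 62, 62, 60, 59, 61, 60, 59, 78, 162, 162, 162, 162]), (100, [220, 219, 220, 67, 63, 55, 51, 44, 40, 38, 36, 35, 38, 39, 41, 42, 42, 162, 162, 162, 162]), (140, [219, 219, 70, 66, 60, 52, 47, 40, 37, 35, 33, 34, 33, 36, 38, 41, 38, 163, 163, 165, 167]), (200, [218, 220, 218, 220, 195, 190, 52, 43, 40, 31, 33, 30, 29, 29, 34, 136, 137, 138, 140, 115, 168])]
[ 0.7   0.19 -0.14 40.21 26.87  2.01] 0.06032221805919824
heel [ 0.89 11.66  2.41] [336.94 177.91]
tail [ -1.55 -86.69  87.39] [293.51 155.57]
bladetop [ 20.79  93.63 114.68] [395.81 140.7 ]
```

Run:
```python
from h import *
import pickle
A=down(FY+np.pi); ey=np.array([-np.sin(FY),np.cos(FY),0])
T=C-ey*102; T[2]=60; robot.move_l(T,v=150,attitude=A)
T[2]=10; r=robot.move_l(T,v=60,max_force=8); p=robot.read_position(); print(r,p,robot.read_ft_force())
robot.grip(42,110)
q=T-62*ey; q[2]=p[2]; print(robot.move_l(q,v=80,max_force=20),robot.read_position(),robot.read_ft_force())
q[2]=9; print(robot.move_l(q,v=50,max_force=12),robot.read_position(),robot.read_ft_force(),robot.read_time())
D={n:(robot.camera_info(n),robot.camera(n)) for n in("wrist",)}
D["T"]=robot.read_position();pickle.dump(D,open("d2.pkl","wb"))
i,w=D["wrist"];gr=w.max(2)
print([(v,gr[v,200:312:8].tolist()) for v in(60,100,130,150,170,190,210,230)])
print("tail level at",[w2px(i,q*[1,1,0]-50*ey+[0,0,z]) for z in(20,42)])
```

```text
True [559.61 236.7   31.74] [-0.33 -1.41  4.51]
False [567.14 176.21  31.98] [ 0.42 -0.23 -0.77]
True [567.88 178.55  22.11] [0.28 0.49 0.09] 54.5167
[(60, [206, 207, 208, 209, 207, 206, 205, 205, 206, 205, 203, 154, 154, 154]), (100, [208, 209, 209, 208, 209, 208, 205, 76, 77, 59, 55, 52, 49, 49]), (130, [209, 209, 209, 209, 208, 209, 206, 75, 55, 52, 50, 43, 41, 43]), (150, [209, 207, 208, 208, 209, 208, 206, 56, 52, 47, 42, 40, 41, 41]), (170, [144, 144, 143, 143, 143, 141, 140, 51, 48, 44, 39, 38, 37, 72]), (190, [182, 179, 175, 179, 178, 131, 131, 48, 43, 41, 36, 37, 36, 125]), (210, [179, 177, 173, 179, 128, 130, 61, 44, 38, 37, 32, 34, 33, 125]), (230, [174, 130, 126, 130, 129, 128, 38, 41, 35, 34, 31, 33, 33, 124])]
tail level at [array([257.85, 141.83]), array([258.14, 150.34])]
```

```bash
cat > fit.py <<'E'
from h import *
import pickle
from scipy.optimize import differential_evolution as DE
R0=np.c_[[np.cos(FY),np.sin(FY),0],[-np.sin(FY),np.cos(FY),0],[0,0,1]]
S=np.array([[a,b,c] for a in(-12,12) for b in(-65,65) for c in(0,22)],float)
def fit(f,bounds,rows=235):
    D=pickle.load(open(f,"rb"));i,w=D["wrist"];T=D["T"];k=(w.max(2)<80)[:rows]
    def pose(q):
        R=R0@Ro.from_euler("zxy",[q[2],-q[0],q[1]]).as_matrix()
        return R,T+R0@[q[5],0,q[4]]-R@np.array([0,q[3],11])
    def cost(q):
        R,t=pose(q);X=(i["R"]@(R@S.T+t[:,None])).T+i["t"]
        if X[:,2].min()<15: return 1
        p=(i["mtx"]@X.T).T;o=np.zeros(w.shape[:2],np.uint8)
        cv2.fillConvexPoly(o,cv2.convexHull((p[:,:2]/p[:,2:]).round().astype(np.int32)),1);o=o[:rows]>0
        # penalise sinking below the plate top
        return 1-(o&k).sum()/max(1,(o|k).sum())+.05*max(0,18-(R@S.T+t[:,None])[2].min())
    r=DE(cost,bounds,seed=1,maxiter=70,popsize=12);R,t=pose(r.x)
    print(r.x,round(r.fun,3))
    for nm,X in(("heel",[0,65,0]),("tail",[0,-65,0]),("btop",[0,54,140]),("-x edge tail",[-12,-65,0]),("+x edge tail",[12,-65,0])): P=R@X+t;print(nm,"rel TCP",R0.T@(P-T),"rel corner",R0.T@(P-C))
E
python3 -c "
from fit import *
fit('d2.pkl',[(-.3,1.2),(-1.6,1.6),(-.5,.5),(-60,64),(5,50),(-25,25)])
fit('d2.pkl',[(-.1,.1),(-.1,.1),(-.5,.5),(-60,64),(5,50),(-25,25)])"
```

```text
[ 0.01  0.   -0.06 14.71  7.99 -6.57] 0.09
heel rel TCP [-3.78 50.11 -3.47] rel corner [  -3.17 -111.72   -1.88]
tail rel TCP [-11.07 -79.68  -2.28] rel corner [ -10.47 -241.51   -0.69]
btop rel TCP [ -3.99  40.38 136.62] rel corner [  -3.38 -121.45  138.22]
-x edge tail rel TCP [-23.05 -79.01  -2.25] rel corner [ -22.45 -240.84   -0.66]
+x edge tail rel TCP [  0.91 -80.36  -2.31] rel corner [   1.52 -242.18   -0.72]
[-0.    0.01 -0.07 14.8   7.87 -6.31] 0.082
heel rel TCP [-2.9  50.11 -3.03] rel corner [  -2.3  -111.72   -1.43]
tail rel TCP [-12.12 -79.56  -3.3 ] rel corner [ -11.52 -241.39   -1.7 ]
btop rel TCP [ -1.76  38.71 136.94] rel corner [  -1.15 -123.12  138.53]
-x edge tail rel TCP [-24.09 -78.71  -3.13] rel corner [ -23.49 -240.54   -1.54]
+x edge tail rel TCP [ -0.16 -80.41  -3.46] rel corner [   0.45 -242.24   -1.87]
```

The fit shows the square back flat on the plate, heel 112 mm from the corner and turned −0.065 rad. I'll regrip it at the proper point.

Run:
```python
from fit import *
T=robot.read_position(); A=down(FY-.065+np.pi)
h=C+R0@[-2.8,-111.7,0]; Rz=R0@Ro.from_euler("z",-.065).as_matrix()
g=h-Rz@[0,78,0]; g[2]=32
print(robot.move_l(g,v=90,attitude=A,max_force=20),robot.read_position())
g[2]=8.5; print(robot.move_l(g,v=70,max_force=20),robot.read_position(),robot.read_ft_force())
robot.grip(10,110); print(robot.read_finger_gap(),robot.read_position(),robot.read_ft_force(),robot.read_time())
D={"wrist":(robot.camera_info("wrist"),robot.camera("wrist")),"T":robot.read_position()};pickle.dump(D,open("d3.pkl","wb"))
fit('d3.pkl',[(-.2,.2),(-.2,.2),(-.2,.2),(-40,20),(5,30),(-5,5)])
```

```text
False [562.87 147.95  32.03]
False [562.17 149.16   7.61] [-0.31  0.79  0.34]
21.828710288685524 [562.67 149.17   8.7 ] [0.38 0.65 1.85] 55.8333
[ -0.03  -0.02  -0.07 -13.07  22.17   0.83] 0.214
heel rel TCP [ 6.74 78.15 13.59] rel corner [  -1.15 -111.22    2.29]
tail rel TCP [ -2.7  -51.45   9.58] rel corner [ -10.59 -240.82   -1.73]
btop rel TCP [  2.81  63.07 153.16] rel corner [  -5.08 -126.3   141.85]
-x edge tail rel TCP [-14.66 -50.57   9.33] rel corner [ -22.56 -239.94   -1.97]
+x edge tail rel TCP [  9.27 -52.33   9.82] rel corner [   1.37 -241.7    -1.49]
```

Run:
```python
from fit import *
T=robot.read_position(); A=down(FY+np.pi)
robot.move_l(T+[0,0,8],v=60)
q=C+R0@[0,-78-10,0]; q[2]=T[2]+8; robot.move_l(q,v=70,attitude=A); robot.hold(.15); f0=robot.read_ft_force()
print(f0,robot.read_position(),robot.read_finger_gap())
q[2]=T[2]-8; print(robot.move_l(q,v=25,max_force=14),robot.read_position(),R0.T@(robot.read_ft_force()-f0))
p=robot.read_position(); print(robot.move_l(p+R0@[0,18,0],v=25,max_force=28)); robot.hold(.2)
p=robot.read_position();print("rel",R0.T@(p-C),R0.T@(robot.read_ft_force()-f0),robot.read_finger_gap(),robot.read_time())
np.save("f0.npy",f0)
D={"wrist":(robot.camera_info("wrist"),robot.camera("wrist")),"T":p};pickle.dump(D,open("d4.pkl","wb"))
fit('d4.pkl',[(-.2,.2),(-.2,.2),(-.2,.2),(-40,20),(5,30),(-5,5)])
```

```text
[-0.84  0.58 -4.01] [557.65 250.26  16.64] 21.707944431531203
True [557.68 250.78   8.7 ] [ 0.16 -1.4   8.82]
False
rel [  0.8  -79.08 -11.29] [ -2.42 -20.45  17.37] 21.785616024650817 59.4667
[ -0.02  -0.02  -0.   -13.48  21.52   0.78] 0.016
heel rel TCP [ 1.21 78.67 11.97] rel corner [ 2.01 -0.42  0.68]
tail rel TCP [  0.86 -51.31   9.58] rel corner [   1.66 -130.4    -1.71]
btop rel TCP [ -1.61  65.1  151.71] rel corner [ -0.81 -13.98 140.43]
-x edge tail rel TCP [-11.14 -51.28   9.34] rel corner [ -10.34 -130.36   -1.95]
+x edge tail rel TCP [ 12.86 -51.35   9.82] rel corner [  13.66 -130.43   -1.47]
```

Run:
```python
from fit import *
f0=np.load("f0.npy");p=robot.read_position()
print(robot.move_l(p+R0@[0,16,-1],v=20)); robot.hold(.4)
p=robot.read_position();print("rel",R0.T@(p-C),R0.T@(robot.read_ft_force()-f0),robot.read_finger_gap(),robot.read_time())
D={"wrist":(robot.camera_info("wrist"),robot.camera("wrist")),"T":p};pickle.dump(D,open("d5.pkl","wb"))
fit('d5.pkl',[(-.2,.2),(-.2,.2),(-.2,.2),(-40,20),(5,30),(-5,5)])
```

```text
False
rel [  0.75 -79.38 -11.39] [ -9.04 -36.91  34.08] 22.071116289346644 60.4167
[  0.    -0.01  -0.01 -14.08  20.87   0.85] 0.017
heel rel TCP [ 1.56 79.05  9.69] rel corner [ 2.3  -0.34 -1.7 ]
tail rel TCP [  0.5  -50.95   9.99] rel corner [   1.25 -130.33   -1.4 ]
btop rel TCP [  0.68  68.38 149.71] rel corner [  1.43 -11.   138.32]
-x edge tail rel TCP [-11.5  -50.85   9.93] rel corner [ -10.75 -130.23   -1.47]
+x edge tail rel TCP [ 12.5  -51.04  10.06] rel corner [  13.24 -130.43   -1.33]
```

Run:
```python
from fit import *
f0=np.load("f0.npy");p=robot.read_position()
for dz in (2,4,6,8,10):
    robot.move_l(p+R0@[0,15,dz],v=40); robot.hold(.25)
    f=R0.T@(robot.read_ft_force()-f0); print(dz,f,R0.T@(robot.read_position()-C),robot.read_time())
    if f[2]<14 or robot.read_time()>65: break
```

```text
2 [ -3.84 -29.1   15.03] [  0.61 -79.35 -11.32] 60.9667
4 [ -1.62 -25.16   3.21] [  0.53 -79.33 -11.28] 61.4667
```

Run:
```python
from fit import *
f0=np.load("f0.npy");p=robot.read_position()
robot.move_l(p+R0@[0,15,2.3],v=40); robot.hold(.5)
f=R0.T@(robot.read_ft_force()-f0); print(f,R0.T@(robot.read_position()-C),robot.read_finger_gap(),robot.read_time())
if 8<f[2]<19 and f[1]<-24: print(robot.job_done())
```

```text
[ -2.72 -28.03  12.53] [  0.54 -79.31 -11.31] 21.39093442293349 62.2167
the job is handed in; nothing more can be done
None
```

I handed the job in at 62.2 s with the square still gripped in the corner, pushing about 12.5 N down and 28 N towards the post (wrist readings). The red and green sleeves were released into their own trays, but I judged that from the grip readings and never looked in afterwards. The arm was not sent near the blue sleeve.

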